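Dock the code reader, peel off a vial tray and present it

ROBOT

A 7-joint arm with a two-finger parallel gripper is mounted at the origin on the work surface. World frame = base frame: x ahead of the robot, y to its left, z up, the work surface at z = 0. Lengths are in m, angles in degrees, forces in N, time in s.
With the tool pointing down it reaches from about 0.425 to 0.875 m from the base axis. Payload 4.7 kg.
Tool frame: the origin (TCP) lies at the very end of the fingers, on their centre line; the grasp point (between the pads) lies 19 mm behind it; z points along the fingers, y is the direction in which the jaws open and shut (so a half turn about z gives the same grasp; the last joint's range is limited). The gripper opens to 87 mm and grips with 3 to 60 N. Pads are 19 mm wide; open, the fingers measure 117 mm over their backs; the gripper's body (75 mm by 190 mm) begins 51 mm behind the grasp point.
Start: joints at [71.167, 18.392, -4.016, 83.108, 1.295, 78.541, -3.26], TCP at [0.218, -0.612, 0.223] pointing down, gripper open.
Joint ranges: [-163.93, 163.93], [-17.29, 119.83], [-79.2, 71.16], [3.27, 140.29], [-89.18, 269.18], [5.43, 117.66], [-154.24, 154.24]. Speed limits (degrees/s): [147.25, 147.25, 180, 180, 180, 180, 180].

INTERFACE

Orientations are given as [roll, pitch, yaw] about the fixed x, y, z axes, in that order (R = Rz(yaw) Ry(pitch) Rx(roll)).
In Python, from cell import monitor, imaging, ticket, spot_in, pinpoint gives the robot as it stands.
- The arm moves only by the tool servo_tool, never from a script. Its argument "targets" is a list of rows, each a list of 5 numbers: the opening in per cent of the stroke, from 0 (shut) to 100 (fully open), then the shift along the tool's x, y, z in m, then the turn about the tool's z in rad. In form: [[grip, dx, dy, dz, turn], ...]. A call has 1 to 5 rows; each row is the pose to reach, as a shift and turn from the pose commanded when the call began, along the tool's axes at that moment; what a row does not reach only later rows make up. A row lasts 1/8 s, in which the tool goes at most 62.5 mm and 10.7 degrees, less where a joint would pass 70% of its speed; a pose out of reach is approached as far as the arm can. A call with a gripper value outside its range is refused whole. The fingers move at their own pace and stop on an object; "grip_force" is the grip in N (left out, the last holds). Time passes only in rows, so rows that repeat a pose let the fingers close. It gives the time, the measured TCP pose, the force and the opening at its end, in the units of the state.
- monitor.get_obs(): the state, without advancing time (a new reading comes with each control period).
- imaging.read_camera(name): name is "scene" or "top"; returns a dict with "frame" (384x512x3 uint8, blue, green, red), "depth" (384x512 float32, m along the optical axis (not along the pixel's ray), 0 where there is no reading), "K" (3x3 intrinsics, pixels), "k1" (the pictures are not rectified: a ray, as slopes to the right and down, at radius r is drawn at 1 + k1 r^2 times it, then the intrinsics apply), "world_from_camera" (4x4, takes a point from camera to world coordinates). Camera axes: x right, y down, z forward; pixel columns grow to the right and rows downward; lengths in m; the calibration is good to about 2 mm. A picture is of the moment at which its call begins.
- ticket.sign_off(): hands the job in, once; it reports no verdict.
Trained networks look in the newest picture that a camera, given by its name, has taken for a name from the list of things; names that differ only in an ending like _2 or _b are one class to them, and where a whole thing is asked for, a point or a joint stands for the part that bears it (a point fixed in the world has none). Each returns a list of dicts, best first, with "confidence" (0 to 1); they miss things now and then, are a little off and sometimes report something else, mostly with a low value. They report only what shows in the picture. A call takes as long as a camera call. They do not tell look-alikes from the thing itself.
- spot_in(camera, label): "at" ([column, row] in pixels, amid what is visible of it).
- pinpoint(camera, label): "at" ([column, row] in pixels: a listed point, or the origin of a listed thing).
The state is a dict: "time_s": time; "qpos": joint angles; "joint_velocities": joint speeds; "effort": joint torques, N m; "tool_pos": TCP position; "tool_rot": TCP orientation; "force": force on the tool from outside, world axes, zero at the start; "wrist_torque": the same for the moment, N m; "grip_width": finger opening in m.
Only numpy, scipy, OpenCV 4.12 (cv2) and the standard library are available. Lean on these libraries where they do the work, as an engineer would, in place of code of your own. Each camera call takes 0.05 s, during which the arm holds its last target.

TASK

Seat the code reader's head fully home on the two pegs of its docking base and let go of it. Then take the top vial tray off the nested stack by its corner ear: peel it, raising that corner first while the opposite corner stays down, so that the rest of the stack is not dragged up with it but stays flat on the bench where it is. Finish while holding the tray level in the air, its middle over the reader's window and about 7 cm above it, touching nothing else; leave the other things on the bench alone.

Things in the scene. Friction and masses are not known exactly. Their poses are not given: they have to be found in the camera images.
- dock: charging dock (docking base) of the cordless code reader, fixed to the bench: black slab 136 (x) x 100 x 14 mm with a green lamp in one corner. Origin: centre of its underside. Two upright steel pegs, 10 mm diameter, rise 16 mm above the slab (the top 5 mm tapers to 5 mm diameter), on its x axis 32 mm either side of the centre.
- head: reader head, loose, about 0.3 kg, standing on the bench: grey block 96 (x) x 58 (y) x 50 mm. Origin: centre of its underside. Two holes, 12.5 mm diameter, 20 mm deep, in the underside on its x axis 32 mm either side of the centre fit the dock's pegs, either way round. Seated, its origin is 14 mm above the dock's. Grip it across the 58 mm width.
- window (a point): centre of the reader's dark glass window, in the middle of the head's top face (50 mm above its underside). It looks straight up.
- tray: top vial tray of the nested stack, loose, rigid blue plastic, 0.1 kg. Rim 140 (x) x 100 (y) mm from z = 22 to 29 mm; below it a tub of 116 x 76 mm with 35 pockets. Origin: centre of the tub's underside, where the code label is. It starts nested, origin 49 mm above the stack's, rim on the stack's rim, the tub sunk 22 mm into the stack with 4 mm of play to each side.
- ear (a point): centre of the upright grip ear on one corner of the top tray, white on top, at (56, 36, 42) mm in the tray's frame. 11 mm thick, 26 mm wide, it stands from z = 29 (rim top) to 55 mm. Its thin direction points outward, 0.6 rad round from the tray's x towards its y: pinch it along that direction from above, finger tips just clear of the rim.
- far_corner (a point): point on the lower edge of the tray's rim at the corner opposite the ear, at (-66, -46, 22) mm in the tray's frame. Snap beads round this end of the tub (near x = -50 mm, both long sides and the short side) make the tray cling; each lets go at a few newtons after about 4 mm of lift. Raise the ear by turning the tray 0.1 to 0.15 rad about this corner, then lift off.
- stack: the rest of the nested pack: seven trays tight together, loose on the bench, about 0.9 kg. Rim 140 (x) x 100 (y) mm, top at 71 mm, on which the top tray's rim rests; it stands on the lowest tub, 116 x 76 mm. Origin: centre of its underside, axes along the tray's. Once peeled it shows a second tray just like the first, with its own ear, which stays.
- amber: bystander: small amber glass jar, black cap, 34 mm diameter, 58 mm tall; origin under its centre.
- beaker: bystander: small glass beaker, 48 mm diameter, 55 mm tall; origin under its centre.
- vial_rack: bystander: grey rack of capped vials, 70 (x) x 130 (y) x 47 mm; origin under its centre.
- tip_box: bystander: pipette tip box with green lid, 122 x 84 x 71 mm; origin under its centre.
- mouse: bystander: black computer mouse, 100 x 60 x 32 mm; origin under its centre.
- wash_bottle: bystander: white wash bottle with red cap and spout, 64 mm diameter, 178 mm tall; origin under its centre.
- caps_jar: bystander: clear jar with blue cap, 56 mm diameter, 70 mm tall; origin under its centre.
There are look-alikes about, which are no part of the job. Leave any red look-alike of the head alone.

How it is judged:
By the outcome, as a careful person would: the job done as asked, in the order asked, and still so for the second after the job is handed in, while the arm keeps its last pose, push and grip.
It also fails if it takes over 61 s, if anything falls off the work surface, if the arm or the gripper's body presses on something with over 40 N, if the wrist force passes 120 N, or if a joint passes its speed limit or range.

## Working session

There is one attempt and no reset: what is moved stays moved. The work goes in short steps, Python scripts to look and compute and a tool call to move; the robot and the scene stay as the last step left them, time stands still between calls to the robot, and variables do not carry over. Pictures are saved under pics/ and viewed, and the job is handed in when it is done.

Besides the shell and the picture viewer there is one more tool, called after "Call:" as name([rows], argument=value, ...), one row to a line, values as JSON. servo_tool: Moves the arm, as the interface text tells. Its arguments: {"type":"object","properties":{"targets":{"type":"array","items":{"type":"array","items":{"type":"number"}}},"grip_force":{"type":"number"}},"required":["targets"]}

```bash
ls; mkdir -p pics; python3 - <<'E'
from cell import monitor, imaging
import cv2
print(monitor.get_obs())
for n in("scene","top"):
    c=imaging.read_camera(n); cv2.imwrite(f"pics/{n}0.png",c["frame"]); print(n,c["K"],c["k1"],c["world_from_camera"])
E
```

```text
pics
{'time_s': 0.0, 'qpos': array([71.16927763, 18.44006659, -4.01464855, 83.17565667,  1.29375397,
       78.54054313, -3.26203466]), 'joint_velocities': array([-0.07386162, -0.13082823, -0.03739059, -0.04519723, -0.01823009,
        0.03978044,  0.05317324]), 'effort': array([ 3.92807960e-04, -4.91283131e+01, -4.03490318e-01, -3.12524986e+01,
       -6.37465599e-02,  4.38113941e-02,  1.58076718e-04]), 'tool_pos': array([ 0.21821779, -0.61168077,  0.22144336]), 'tool_rot': array([-1.79888905e+02,  4.83914408e-03,  1.96373722e+01]), 'force': array([-0.05354204, -0.4537115 ,  0.85126291]), 'wrist_torque': array([ 0.01425035, -0.01151916,  0.04379335]), 'grip_width': 0.08714593172887757}
scene [[364.76878686   0.         252.69747776]
 [  0.         364.76878686 195.83851339]
 [  0.           0.           1.        ]] -0.055710086031303375 [[ 4.27231651e-01  7.74611780e-01 -4.66315029e-01  1.08395846e+00]
 [ 9.04142108e-01 -3.66256313e-01  2.19962181e-01 -2.44120476e-01]
 [-4.05527191e-04 -5.15589859e-01 -8.56835417e-01  1.09210293e+00]
 [ 0.00000000e+00  0.00000000e+00  0.00000000e+00  1.00000000e+00]]
top [[451.65467521   0.         258.50433568]
 [  0.         451.65467521 189.88043557]
 [  0.           0.           1.        ]] -0.003906838983992367 [[-1.78858048e-02 -9.91118701e-01  1.31771843e-01  3.00616715e-01]
 [-9.99839519e-01  1.78638779e-02 -1.34862702e-03  1.78459617e-02]
 [-1.01730665e-03 -1.31774818e-01 -9.91279155e-01  1.82734764e+00]
 [ 0.00000000e+00  0.00000000e+00  0.00000000e+00  1.00000000e+00]]
```

View pics/scene0.png

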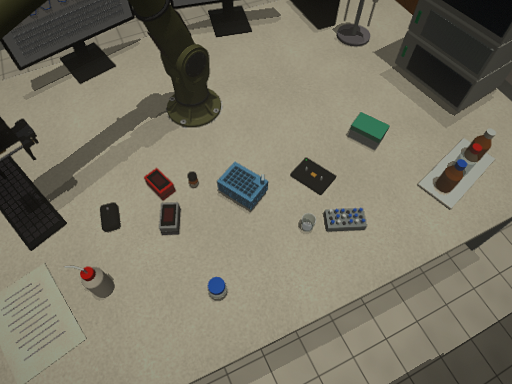

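View pics/top0.png

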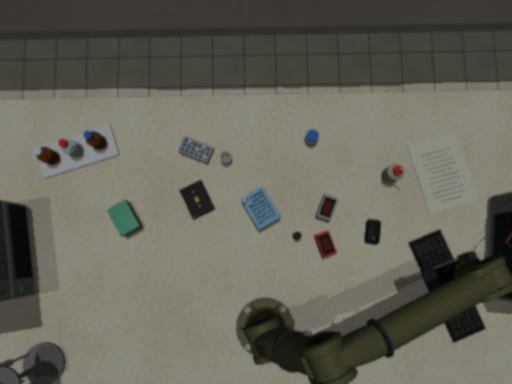

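```bash
cat > h.py <<'E'
import numpy as np, cv2
from cell import monitor, imaging, ticket, spot_in, pinpoint
def ray(c,uv):
    K=c["K"];k1=c["k1"]
    d=np.array([(uv[0]-K[0,2])/K[0,0],(uv[1]-K[1,2])/K[1,1]])
    s=d.copy()
    for _ in range(20): s=d/(1+k1*(s@s))
    T=c["world_from_camera"]
    return T[:3,3],T[:3,:3]@np.array([s[0],s[1],1.])
def onz(c,uv,z):
    o,d=ray(c,uv); return o+d*(z-o[2])/d[2]
def proj(c,P):
    T=np.linalg.inv(c["world_from_camera"]);P=np.atleast_2d(P)
    p=P@T[:3,:3].T+T[:3,3]; s=p[:,:2]/p[:,2:]
    s=s*(1+c["k1"]*(s**2).sum(1,keepdims=True))
    return s*np.diag(c["K"])[:2]+c["K"][:2,2]
def cloud(c):
    D=c["depth"];H,W=D.shape;K=c["K"]
    u,v=np.meshgrid(np.arange(W),np.arange(H))
    d=np.stack([(u-K[0,2])/K[0,0],(v-K[1,2])/K[1,1]],-1);s=d.copy()
    for _ in range(10): s=d/(1+c["k1"]*(s**2).sum(-1,keepdims=True))
    p=np.concatenate([s*D[...,None],D[...,None]],-1)
    T=c["world_from_camera"]; P=p@T[:3,:3].T+T[:3,3]; P[D<=0]=np.nan
    return P
def crop(c,x0,y0,x1,y1,f,name):
    cv2.imwrite(name,cv2.resize(c["frame"][y0:y1,x0:x1],None,fx=f,fy=f,interpolation=cv2.INTER_CUBIC))
E
python3 - <<'E'
from h import *
for n in("scene","top"):
    c=imaging.read_camera(n)
    if n=="scene": crop(c,140,140,390,250,3.2,"pics/s1.png")
    else: crop(c,170,120,350,265,4.4,"pics/t1.png")
    P=cloud(c)
    for l,z in(("head",0),("window",.05),("dock",0),("tray",.049),("ear",.091),("far_corner",.071),("stack",0),("amber",0),("beaker",0)):
        for r in pinpoint(n,l)[:3]: 
            print(n,l,np.round(r["at"],1),round(r["confidence"],2),np.round(onz(c,r["at"],z),4))
E
```

```text
scene head [168.8 222.4] 0.59 [ 0.4633 -0.263   0.    ]
scene head [163.7 187.2] 0.55 [ 0.3219 -0.2346  0.    ]
scene head [170.  216.2] 0.38 [ 0.4426 -0.2517  0.    ]
scene window [159.1 178.8] 0.65 [ 0.3171 -0.2388  0.05  ]
scene window [167.9 215.3] 0.57 [ 0.4659 -0.2565  0.05  ]
scene window [313.4 171.8] 0.48 [0.5188 0.256  0.05  ]
scene dock [312.6 171.6] 0.74 [0.4897 0.2778 0.    ]
scene dock [111.2 216.2] 0.61 [ 0.3566 -0.4346  0.    ]
scene tray [241.5 184.5] 0.75 [0.4593 0.0085 0.049 ]
scene ear [262.  182.4] 0.62 [0.5057 0.0624 0.091 ]
scene ear [216.8 291.3] 0.42 [ 0.7763 -0.2095  0.091 ]
scene far_corner [215.9 183.4] 0.7 [ 0.4319 -0.0723  0.071 ]
scene stack [241.1 194.3] 0.87 [0.4665 0.0022 0.    ]
scene amber [191.8 181.6] 0.64 [ 0.3424 -0.1357  0.    ]
scene amber [261.2 180.4] 0.63 [0.4442 0.0914 0.    ]
scene amber [218.7 289.4] 0.23 [ 0.7454 -0.1989  0.    ]
scene beaker [308.3 229.2] 0.58 [0.6852 0.1478 0.    ]
scene beaker [241.3 185.7] 0.45 [0.4343 0.0176 0.    ]
top head [322.3 244.7] 0.72 [ 0.3168 -0.2369  0.    ]
top head [328.9 205.8] 0.56 [ 0.4731 -0.2694  0.    ]
top window [325.1 204.1] 0.96 [ 0.4754 -0.2468  0.05  ]
top window [324.2 243.5] 0.74 [ 0.3209 -0.2375  0.05  ]
top dock [198.3 197.9] 0.77 [0.515  0.2611 0.    ]
top tray [258.4 208.5] 0.79 [0.4628 0.0172 0.049 ]
top tray [195.1 199.5] 0.27 [0.5031 0.2673 0.049 ]
top ear [244.5 201.3] 0.69 [0.4879 0.0704 0.091 ]
top far_corner [276.8 216.1] 0.94 [ 0.4299 -0.0539  0.071 ]
top amber [296.7 236. ] 0.49 [ 0.3534 -0.1351  0.    ]
top beaker [227.6 156.3] 0.68 [0.6855 0.1403 0.    ]
```

```bash
ls pics
```

```text
s1.png
scene0.png
t1.png
top0.png
```

View pics/s1.png

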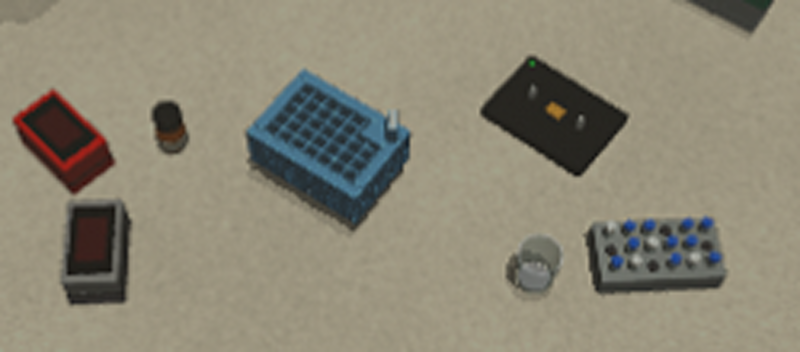

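View pics/t1.png

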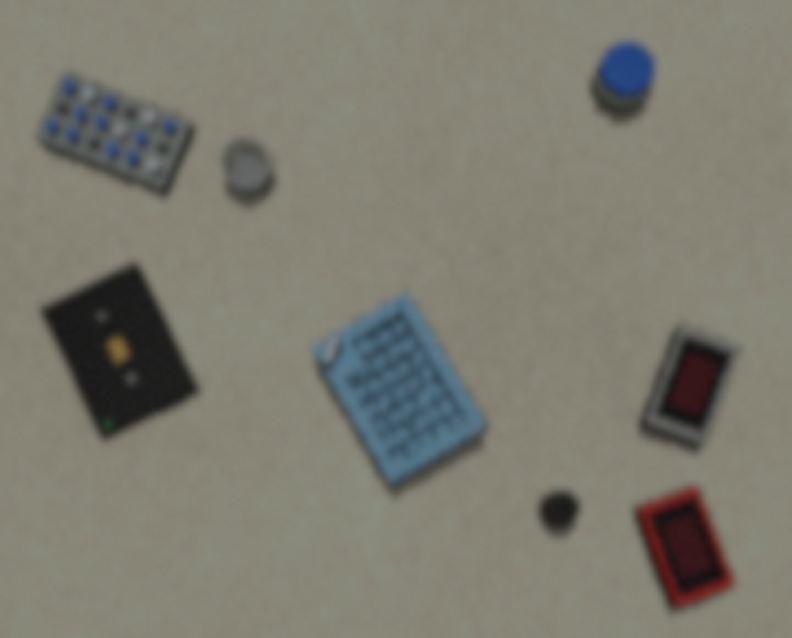

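```bash
cat >> h.py <<'E'
def comp(mask,seed):
    n,l,s,cen=cv2.connectedComponentsWithStats(mask.astype(np.uint8))
    ids=[i for i in range(1,n) if s[i,4]>=8]
    d=[np.hypot(*(cen[i]-seed)) for i in ids]
    i=ids[int(np.argmin(d))]; return l==i
def rectfit(c,mask,z,w=None):
    """project mask pixels to plane z, give weighted centroid + minAreaRect"""
    v,u=np.nonzero(mask); F=4
    m=cv2.resize(mask.astype(np.float32),None,fx=F,fy=F,interpolation=cv2.INTER_LINEAR)>.5
    v,u=np.nonzero(m); 
    P=np.array([onz(c,((a+.5)/F-.5,(b+.5)/F-.5),z)[:2] for a,b in zip(u,v)])
    r=cv2.minAreaRect((P*1000).astype(np.float32))
    return P.mean(0),r
E
python3 - <<'E'
from h import *
np.set_printoptions(suppress=True,precision=4)
for n in("scene","top"):
    c=imaging.read_camera(n); f=c["frame"].astype(int); b,g,r=f[...,0],f[...,1],f[...,2]; h=f.mean(-1); P=cloud(c)
    # head window: dark reddish
    near=np.zeros(h.shape,bool); s=(168,217) if n=="scene" else (327,207)
    near[s[1]-20:s[1]+20,s[0]-16:s[0]+16]=1
    m=comp(near&(h<50)&(r-b>5),s); print(n,"win",m.sum(),rectfit(c,m,.05)); print(np.nanmedian(P[m],0))
    s=(313,175) if n=="scene" else (197,199); near[:]=0; near[s[1]-28:s[1]+28,s[0]-32:s[0]+32]=1
    m=near&(h<75); m=cv2.morphologyEx(comp(m,s).astype(np.uint8),cv2.MORPH_CLOSE,np.ones((7,7))); print(n,"dock",m.sum(),rectfit(c,m,.014)); print(np.nanmedian(P[m>0],0))
    pm=near&(h>80)&(cv2.erode(m,np.ones((5,5)))>0)
    s=(243,185) if n=="scene" else (261,208); near[:]=0; near[s[1]-40:s[1]+40,s[0]-40:s[0]+40]=1
    m=near&(b-r>20); m=cv2.morphologyEx(comp(m,s).astype(np.uint8),cv2.MORPH_CLOSE,np.ones((9,9)))
    top=(m>0)&(P[...,2]>.066); print(n,"tray",m.sum(),top.sum(),rectfit(c,m,.078),rectfit(c,top,.078)); 
E
```

```text
scene win 266 (array([ 0.4639, -0.2548]), ((463.23553466796875, -254.63987731933594), (46.354286193847656, 78.80438995361328), 67.83582305908203))
[ 0.4654 -0.2544  0.0525]
scene dock 911 (array([0.5129, 0.2625]), ((511.43682861328125, 263.212890625), (139.0223388671875, 107.956787109375), 25.945911407470703))
[0.5141 0.2605 0.0158]
scene tray 1283 972 (array([0.4755, 0.0079]), ((475.3780517578125, 4.285926818847656), (158.57223510742188, 125.13801574707031), 28.690292358398438)) (array([0.4679, 0.0083]), ((466.5666809082031, 7.95074462890625), (146.4540557861328, 108.20833587646484), 29.608043670654297))
top win 134 (array([ 0.4652, -0.2548]), ((464.7956237792969, -254.89117431640625), (39.172210693359375, 61.285667419433594), 69.65569305419922))
[ 0.4643 -0.2542  0.051 ]
top dock 799 (array([0.5075, 0.2653]), ((507.6402893066406, 265.6836853027344), (136.8505859375, 100.10657501220703), 26.000568389892578))
[0.5078 0.2648 0.0146]
top tray 919 558 (array([0.4624, 0.0096]), ((462.794189453125, 9.992073059082031), (143.45440673828125, 103.21810913085938), 29.3133487701416)) (array([0.4644, 0.0114]), ((463.9107971191406, 9.905586242675781), (141.5577392578125, 101.77777862548828), 29.13835906982422))
```

```bash
cat >> h.py <<'E'
from scipy.optimize import minimize
def box(x,y,yaw,L,W,z0,z1):
    k=np.array([[a*L/2,b*W/2] for a in(-1,1) for b in(-1,1)]); R=np.array([[np.cos(yaw),-np.sin(yaw)],[np.sin(yaw),np.cos(yaw)]])
    k=k@R.T+[x,y]; return np.vstack([np.c_[k,np.full(4,z)] for z in ((z0,z1) if z0!=z1 else (z0,))])
def cover(c,P,win,blur,F=8):
    x0,y0,x1,y1=win; q=proj(c,P); q=(q-[x0,y0]+.5)*F-.5
    im=np.zeros(((y1-y0)*F,(x1-x0)*F),np.float32)
    h=cv2.convexHull(q.astype(np.float32))
    cv2.fillConvexPoly(im,np.round(h*16).astype(np.int32),1.,shift=4)
    im=cv2.GaussianBlur(im,(0,0),blur*F)
    return cv2.resize(im,(x1-x0,y1-y0),interpolation=cv2.INTER_AREA)
def fit(views,shape,p0,step,ch=lambda f:f.mean(-1)):
    """views: list of (cam,win,weightmask or None)"""
    def cost(p):
        t=0
        for c,win,wm,blur in views:
            x0,y0,x1,y1=win; I=ch(c["frame"][y0:y1,x0:x1].astype(float))
            cv=cover(c,shape(p),win,blur); w=np.ones_like(I) if wm is None else wm
            A=np.c_[np.ones(cv.size),cv.ravel()]*w.reshape(-1,1)
            s,res,_,_=np.linalg.lstsq(A,I.ravel()*w.ravel(),rcond=None)
            t+=((A@s-I.ravel()*w.ravel())**2).mean()
        return t
    p0=np.array(p0,float); S=np.vstack([p0]+[p0+np.eye(len(p0))[i]*step[i] for i in range(len(p0))])
    r=minimize(cost,p0,method="Nelder-Mead",options=dict(initial_simplex=S,xatol=1e-5,fatol=1e-4,maxiter=400)); return r.x,r.fun
E
python3 - <<'E'
from h import *
np.set_printoptions(suppress=True,precision=4)
C={n:imaging.read_camera(n) for n in("scene","top")}
B=dict(scene=.5,top=.9)
def go(lbl,wins,shape,p0,step,ch):
    V={n:(C[n],wins[n],None,B[n]) for n in C}
    for ns in(["scene"],["top"],["scene","top"]):
        p,f=fit([V[n] for n in ns],shape,p0,step,ch); print(lbl,ns,p[:2],np.degrees(p[2]),p[3:],round(f,1))
g=lambda f:f.mean(-1)
go("dock",dict(scene=(280,145,345,205),top=(172,172,222,226)),lambda p:box(*p[:3],.136,.1,0,.014),[.509,.264,.454],[.004,.004,.05],g)
go("win",dict(scene=(161,204,178,226),top=(321,199,333,216)),lambda p:box(*p[:3],p[3],p[4],.05,.05),[.465,-.2548,-.36,.075,.042],[.004,.004,.05,.004,.004],g)
# head whole top in saturation? tray: blue-red
br=lambda f:f[...,0]-f[...,2]
go("pack",dict(scene=(205,150,282,220),top=(234,180,288,236)),lambda p:np.vstack([box(*p[:3],.14,.1,.064,.078),box(*p[:3],.116,.076,0.0,.06)]),[.464,.010,.51],[.004,.004,.05],br)
E
```

```text
dock ['scene'] [0.5079 0.2667] 26.034365755211265 [] 68.0
dock ['top'] [0.5083 0.266 ] 25.196190968194312 [] 35.6
dock ['scene', 'top'] [0.5085 0.2663] 25.42734442257881 [] 104.2
win ['scene'] [ 0.4631 -0.2548] -22.25294922540048 [0.0772 0.0447] 82.2
win ['top'] [ 0.4663 -0.2544] -19.697697412983647 [0.0749 0.0418] 24.4
win ['scene', 'top'] [ 0.4633 -0.2546] -22.68963815433607 [0.0766 0.0442] 135.0
pack ['scene'] [0.4638 0.0104] 28.835026589911294 [] 112.0
pack ['top'] [0.4632 0.0097] 29.38445453951655 [] 10.5
pack ['scene', 'top'] [0.4635 0.0102] 29.483695813213785 [] 123.1
```

Call:
servo_tool([
  [100,0.05,-0.036,0,0.14],
  [100,0.1,-0.072,0,0.28],
  [100,0.15,-0.108,0,0.42],
  [100,0.2,-0.144,0,0.56],
  [100,0.25,-0.18,0,0.7],
])

```text
time_s: 1.92
tool_pos: [0.3944, -0.3569, 0.2229]
tool_rot: [180.0, -0.1, -20.7]
force: [1.0, -0.2, -0.0]
grip_width: 0.0872
```

```bash
cat >> h.py <<'E'
def delta(target,yaw):
    o=monitor.get_obs(); p=o["tool_pos"]; y=o["tool_rot"][2]; a=np.radians(y); d=np.array(target)-p
    r=(yaw-y+180)%360-180
    print("t",round(o["time_s"],2),"pos",np.round(p,4),"rot",np.round(o["tool_rot"],2),"w",round(o["grip_width"],4),"F",np.round(o["force"],1))
    print("dx %.4f dy %.4f dz %.4f turn %.3f"%(d[0]*np.cos(a)+d[1]*np.sin(a), d[0]*np.sin(a)-d[1]*np.cos(a), -d[2], -np.radians(r)))
E
python3 -c "
from h import *
delta([.4645,-.2546,.12],-21)"
```

```text
t 1.93 pos [ 0.3944 -0.3569  0.2229] rot [ 1.7997e+02 -5.0000e-02 -2.0730e+01] w 0.0872 F [ 1.  -0.2 -0. ]
dx 0.0293 dy -0.1205 dz 0.1029 turn 0.005
```

Call:
servo_tool([
  [100,0.012,-0.05,0.02,0.0],
  [100,0.024,-0.1,0.05,0.0],
  [100,0.0293,-0.1205,0.09,0.005],
  [100,0.0293,-0.1205,0.125,0.005],
  [100,0.0293,-0.1205,0.125,0.005],
])

```text
time_s: 2.55
tool_pos: [0.461, -0.2547, 0.0951]
tool_rot: [-179.9, 0.3, -20.7]
force: [-0.8, 0.5, -0.3]
grip_width: 0.0869
```

```bash
python3 - <<'E'
from h import *
delta([.4645,-.2546,.016],-21)
c=imaging.read_camera("scene"); crop(c,120,140,250,250,6,"pics/s2.png")
c=imaging.read_camera("top"); crop(c,280,160,380,260,6,"pics/t2.png")
E
```

```text
t 2.55 pos [ 0.461  -0.2547  0.0951] rot [-179.95    0.33  -20.71] w 0.0869 F [-0.8  0.5 -0.3]
dx 0.0033 dy -0.0013 dz 0.0791 turn 0.005
```

View pics/s2.png

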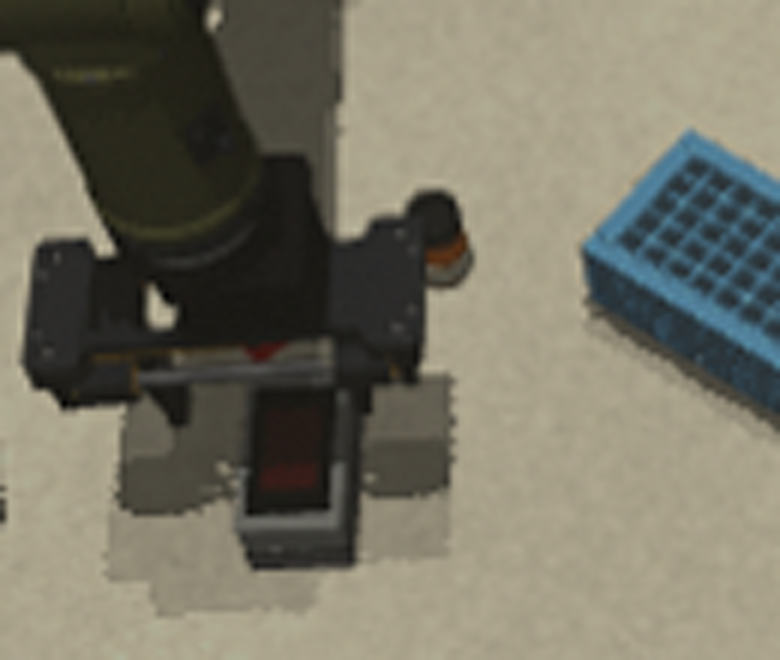

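Call:
servo_tool([
  [100,0.002,-0.001,0.03,0.005],
  [100,0.003,-0.001,0.055,0.005],
  [100,0.003,-0.001,0.078,0.005],
  [100,0.003,-0.001,0.078,0.005],
  [100,0.003,-0.001,0.078,0.005],
])

```text
time_s: 3.28
tool_pos: [0.4675, -0.2572, 0.0216]
tool_rot: [180.0, -0.2, -21.1]
force: [-0.0, -0.5, 0.8]
grip_width: 0.0871
```

```bash
python3 - <<'E'
from h import *
delta([.4645,-.2546,.016],-21)
c=imaging.read_camera("scene"); crop(c,120,140,250,250,6,"pics/s3.png")
E
```

```text
t 3.27 pos [ 0.4675 -0.2572  0.0216] rot [179.96  -0.19 -21.08] w 0.0871 F [-0.  -0.5  0.8]
dx -0.0037 dy -0.0014 dz 0.0056 turn -0.001
```

View pics/s3.png

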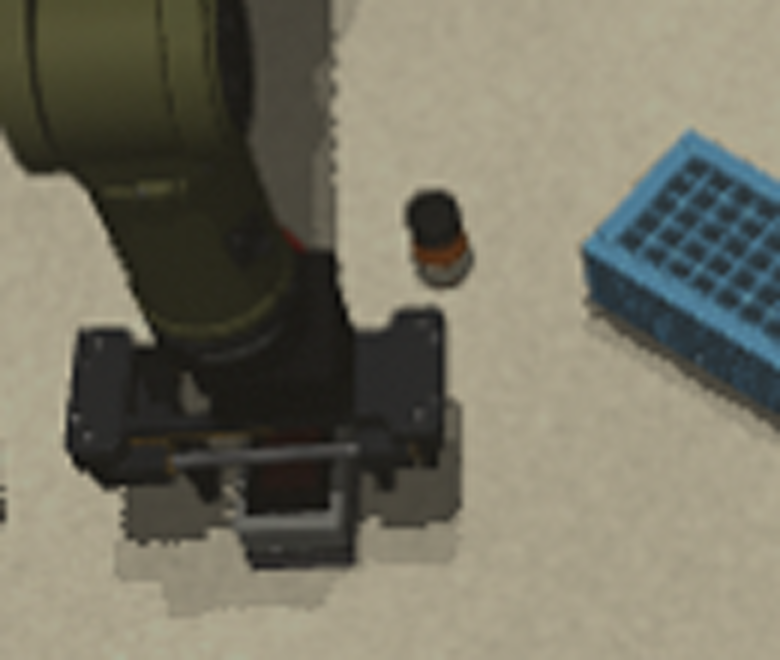

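Call:
servo_tool([
  [100,-0.003,-0.001,0.005,0.0],
  [65,-0.003,-0.001,0.005,0.0],
  [50,-0.003,-0.001,0.005,0.0],
  [50,-0.003,-0.001,0.005,0.0],
  [50,-0.003,-0.001,0.005,0.0],
], grip_force=30)

```text
time_s: 3.95
tool_pos: [0.4638, -0.2542, 0.0146]
tool_rot: [180.0, -0.0, -21.0]
force: [0.8, -0.1, 0.5]
grip_width: 0.0576
```

```bash
python3 - <<'E'
from h import *
for i in range(3):
  delta([.4645,-.2546,.016],-21)
E
```

```text
t 3.95 pos [ 0.4638 -0.2542  0.0146] rot [ 1.7999e+02 -1.0000e-02 -2.1040e+01] w 0.0576 F [ 0.8 -0.1  0.5]
dx 0.0008 dy 0.0001 dz -0.0014 turn -0.001
t 3.95 pos [ 0.4638 -0.2542  0.0146] rot [ 1.7999e+02 -1.0000e-02 -2.1040e+01] w 0.0576 F [ 0.8 -0.1  0.5]
dx 0.0008 dy 0.0001 dz -0.0014 turn -0.001
t 3.95 pos [ 0.4638 -0.2542  0.0146] rot [ 1.7999e+02 -1.0000e-02 -2.1040e+01] w 0.0576 F [ 0.8 -0.1  0.5]
dx 0.0008 dy 0.0001 dz -0.0014 turn -0.001
```

Call:
servo_tool([
  [50,0,0,-0.03,0],
  [50,0,0,-0.08,0],
  [50,0,0,-0.13,0],
  [50,0,0,-0.18,0],
  [50,0,0,-0.18,0],
])

```text
time_s: 4.58
tool_pos: [0.4662, -0.2553, 0.1988]
tool_rot: [179.9, -0.5, -21.0]
force: [0.7, 1.1, -2.7]
grip_width: 0.0577
```

```bash
python3 - <<'E'
from h import *
delta([.5083,.2663,.19],25.5)
c=imaging.read_camera("scene"); crop(c,120,120,270,250,5,"pics/s4.png")
c=imaging.read_camera("top"); crop(c,260,150,380,270,5,"pics/t4.png")
E
```

```text
t 4.58 pos [ 0.4662 -0.2553  0.1988] rot [179.91  -0.47 -21.04] w 0.0577 F [ 0.7  1.1 -2.7]
dx -0.1479 dy -0.5019 dz 0.0088 turn -0.812
```

View pics/s4.png

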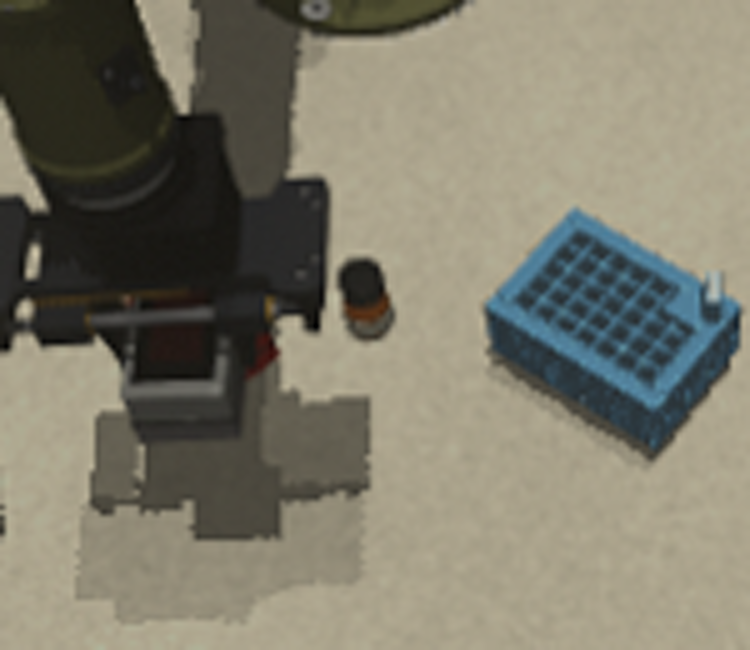

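View pics/t4.png

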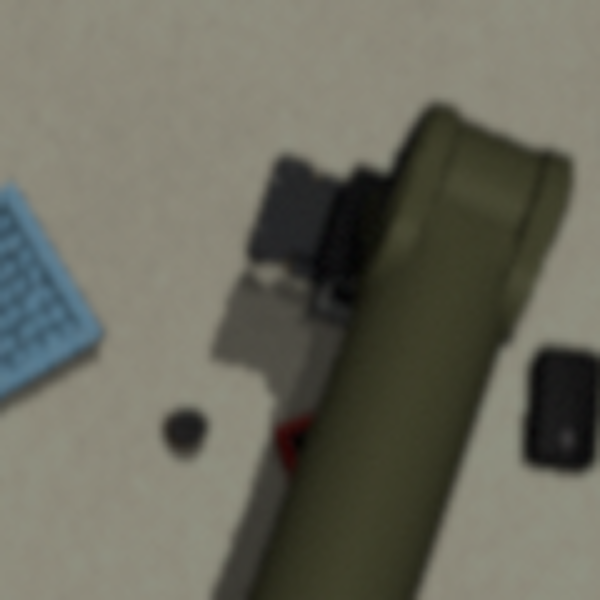

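Call:
servo_tool([
  [50,-0.015,-0.05,0,-0.08],
  [50,-0.03,-0.1,0,-0.16],
  [50,-0.045,-0.15,0,-0.24],
  [50,-0.06,-0.2,0,-0.32],
  [50,-0.075,-0.25,0,-0.4],
])

```text
time_s: 5.3
tool_pos: [0.4818, 0.0076, 0.1922]
tool_rot: [-180.0, 0.2, 2.0]
force: [0.9, 0.5, -2.7]
grip_width: 0.0581
```

```bash
python3 - <<'E'
from h import *
delta([.5083,.2663,.19],25.5)
E
```

```text
t 5.3 pos [0.4818 0.0076 0.1922] rot [-179.97    0.23    2.02] w 0.0581 F [ 0.9  0.5 -2.7]
dx 0.0356 dy -0.2576 dz 0.0022 turn -0.410
```

Call:
servo_tool([
  [50,0.007,-0.055,0,-0.1],
  [50,0.014,-0.11,0,-0.2],
  [50,0.021,-0.165,0,-0.3],
  [50,0.028,-0.22,0,-0.4],
  [50,0.0356,-0.2576,0,-0.41],
])

```text
time_s: 5.92
tool_pos: [0.5086, 0.2672, 0.1921]
tool_rot: [-179.9, 0.2, 25.6]
force: [0.3, -0.2, -1.7]
grip_width: 0.0579
```

Call:
servo_tool([
  [50,0,0,0.03,0],
  [50,0,0,0.06,0],
  [50,0,0,0.08,0],
  [50,0,0,0.08,0],
])

```text
time_s: 6.42
tool_pos: [0.5088, 0.2637, 0.1118]
tool_rot: [-180.0, 0.3, 25.4]
force: [0.0, -0.6, -1.9]
grip_width: 0.0582
```

```bash
python3 - <<'E'
from h import *
delta([.5083,.2663,.09],25.5)
c=imaging.read_camera("scene"); crop(c,250,110,390,230,5,"pics/s5.png")
c=imaging.read_camera("top"); crop(c,140,140,260,260,5,"pics/t5.png")
E
```

```text
t 6.42 pos [0.5088 0.2637 0.1118] rot [-179.97    0.3    25.37] w 0.0582 F [ 0.  -0.6 -1.9]
dx 0.0006 dy -0.0026 dz 0.0218 turn -0.002
```

View pics/s5.png

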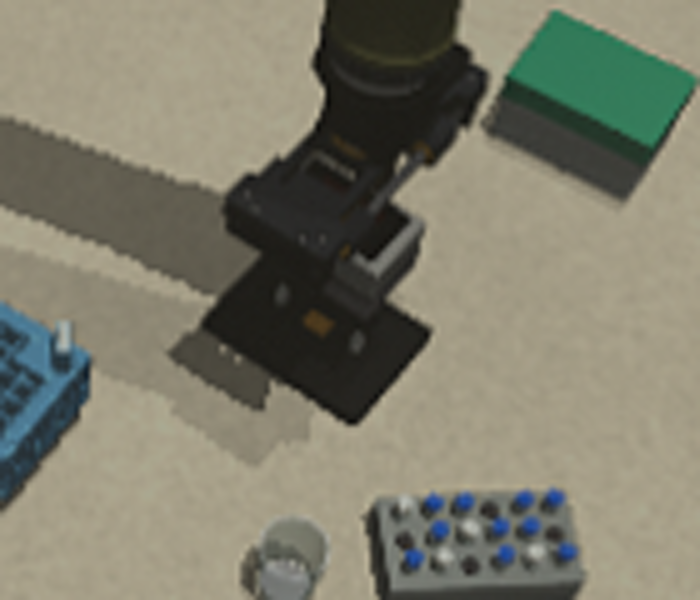

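View pics/t5.png

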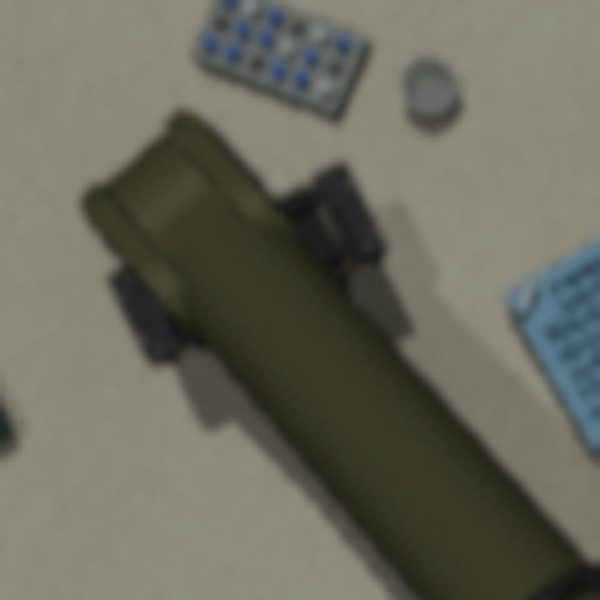

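```bash
python3 - <<'E'
from h import *
c=imaging.read_camera("scene")
C=c["frame"][145:175,315:345]; cv2.imwrite("pics/s6.png",cv2.resize(C,None,fx=20,fy=20,interpolation=cv2.INTER_NEAREST))
o=monitor.get_obs();p=o["tool_pos"];print(p)
a=onz(c,(306.4,168.8),.023);b=onz(c,(321.4,178.4),.023);print(a,b,(a+b)/2,np.linalg.norm(a-b),np.degrees(np.arctan2(*(b-a)[1::-1])))
z0=p[2]-.0155
Q=box(p[0],p[1],np.radians(25.4),.096,.058,z0,z0+.05); print(np.round(proj(c,Q),1))
D=[.5083,.2663]; r=np.radians(25.5)
for s in(-1,1):
  print(proj(c,[D[0]+s*.032*np.cos(r),D[1]+s*.032*np.sin(r),.022]))
E
```

```text
[0.51119856 0.26516276 0.11545338]
[0.48212683 0.2527613  0.023     ] [0.54082245 0.28022429 0.023     ] [0.51147464 0.2664928  0.023     ] 0.06480271245328309 25.07433863115428
[[300.1 158.8]
 [309.9 148.4]
 [323.8 173.6]
 [333.3 162.6]
 [301.8 149.6]
 [311.9 139. ]
 [326.4 164.7]
 [336.2 153.5]]
[[305.93371308 168.42579729]]
[[320.7897549  177.79752639]]
```

View pics/s6.png

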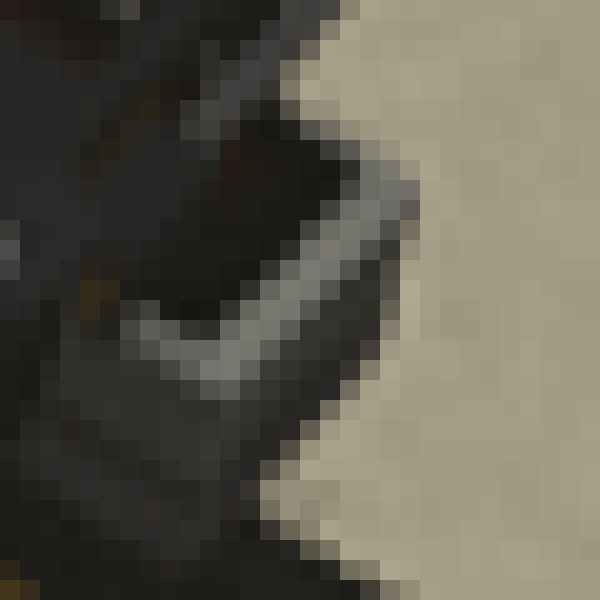

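Call:
servo_tool([
  [50,0,0,0,0],
  [50,0,0,0,0],
])

```text
time_s: 6.82
tool_pos: [0.5111, 0.265, 0.1154]
tool_rot: [180.0, -0.1, 25.4]
force: [-0.3, 1.5, -1.6]
grip_width: 0.0577
```

```bash
python3 - <<'E'
from h import *
P=[]
for i in range(6):
  imaging.read_camera("scene"); P.append(np.r_[monitor.get_obs()["tool_pos"],monitor.get_obs()["tool_rot"][2]])
P=np.array(P);print(np.round(P,4)); print(P.mean(0))
delta([.5083,.2663,.05],25.5)
E
```

```text
[[ 0.5109  0.2649  0.1152 25.3608]
 [ 0.5108  0.2648  0.115  25.3642]
 [ 0.5108  0.2648  0.1149 25.3658]
 [ 0.5107  0.2648  0.1147 25.3655]
 [ 0.5106  0.2647  0.1146 25.369 ]
 [ 0.5106  0.2648  0.1146 25.3698]]
[ 0.51074826  0.26478692  0.1148323  25.36585617]
t 7.12 pos [0.5106 0.2648 0.1146] rot [179.99  -0.    25.37] w 0.0576 F [-0.8  0.6 -1.9]
dx -0.0014 dy -0.0024 dz 0.0646 turn -0.002
```

Call:
servo_tool([
  [50,-0.0014,-0.0024,0.02,0],
  [50,-0.0014,-0.0024,0.04,0],
  [50,-0.0014,-0.0024,0.06,0],
  [50,-0.0014,-0.0024,0.06,0],
  [50,-0.0014,-0.0024,0.06,0],
])

```text
time_s: 7.75
tool_pos: [0.5084, 0.2667, 0.0545]
tool_rot: [-180.0, -0.0, 25.4]
force: [-0.5, -1.3, -2.2]
grip_width: 0.0579
```

Call:
servo_tool([
  [50,0,0,0,0],
  [50,0,0,0,0],
])

```text
time_s: 8.0
tool_pos: [0.5088, 0.2666, 0.0552]
tool_rot: [180.0, -0.1, 25.4]
force: [0.3, -1.4, -2.4]
grip_width: 0.058
```

```bash
python3 - <<'E'
from h import *
c=imaging.read_camera("scene")
C=c["frame"][140:200,280:345]; cv2.imwrite("pics/s7.png",cv2.resize(C,None,fx=10,fy=10,interpolation=cv2.INTER_NEAREST))
delta([.5083,.2663,.05],25.5)
p=monitor.get_obs()["tool_pos"]
z0=p[2]-.0155
Q=box(p[0],p[1],np.radians(25.4),.096,.058,z0,z0+.05); print(np.round((proj(c,Q)-[280,140]+.5)*10))
E
```

```text
t 8.05 pos [0.5087 0.2665 0.0551] rot [ 1.7998e+02 -6.0000e-02  2.5360e+01] w 0.0578 F [ 0.3 -0.  -2. ]
dx -0.0004 dy -0.0000 dz 0.0051 turn -0.002
[[187. 289.]
 [281. 187.]
 [414. 434.]
 [505. 327.]
 [203. 205.]
 [299. 101.]
 [438. 352.]
 [532. 243.]]
```

View pics/s7.png

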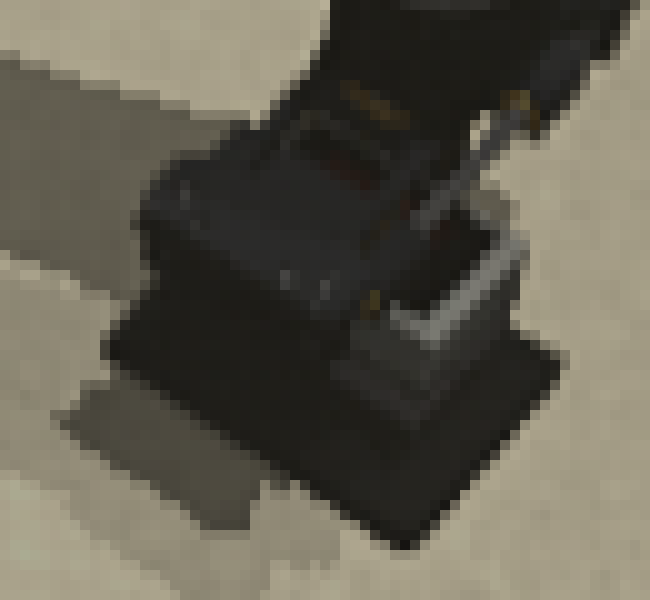

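Call:
servo_tool([
  [50,0,0,0.006,0],
  [50,0,0,0.01,0],
  [50,0,0,0.014,0],
  [50,0,0,0.014,0],
])

```text
time_s: 8.55
tool_pos: [0.5079, 0.2661, 0.04]
tool_rot: [-180.0, 0.1, 25.4]
force: [-0.3, 0.6, -1.6]
grip_width: 0.0581
```

```bash
python3 -c "
from h import *
delta([.5083,.2663,.0295],25.5)"
```

```text
t 8.55 pos [0.5079 0.2661 0.04  ] rot [-1.800e+02  6.000e-02  2.537e+01] w 0.0581 F [-0.3  0.6 -1.6]
dx 0.0004 dy 0.0000 dz 0.0105 turn -0.002
```

Call:
servo_tool([
  [50,0,0,0.003,0],
  [50,0,0,0.006,0],
  [50,0,0,0.009,0],
  [50,0,0,0.011,0],
  [50,0,0,0.012,0],
])

```text
time_s: 9.18
tool_pos: [0.5082, 0.2663, 0.0286]
tool_rot: [180.0, 0.0, 25.4]
force: [-1.5, -0.8, 3.2]
grip_width: 0.0577
```

```bash
python3 -c "
from h import *
delta([.5083,.2663,.0295],25.5)"
```

```text
t 9.18 pos [0.5082 0.2663 0.0286] rot [1.7998e+02 3.0000e-02 2.5370e+01] w 0.0577 F [-1.5 -0.8  3.2]
dx 0.0001 dy 0.0000 dz -0.0009 turn -0.002
```

Call:
servo_tool([
  [50,0,0,0.001,0],
  [50,0,0,0.001,0],
  [75,0,0,0,0],
  [100,0,0,0,0],
  [100,0,0,0,0],
])

```text
time_s: 9.8
tool_pos: [0.5085, 0.2664, 0.0285]
tool_rot: [-180.0, -0.0, 25.4]
force: [-0.4, 0.5, 0.6]
grip_width: 0.0775
```

Call:
servo_tool([
  [100,0,0,0,0],
  [100,0,0,-0.03,0],
  [100,0,0,-0.08,0],
  [100,0,0,-0.14,0],
  [100,0,0,-0.16,0],
])

```text
time_s: 10.42
tool_pos: [0.5099, 0.2677, 0.1926]
tool_rot: [180.0, -0.4, 25.4]
force: [0.4, 1.2, 0.1]
grip_width: 0.0868
```

```bash
python3 - <<'E'
from h import *
c=imaging.read_camera("scene"); crop(c,250,110,390,230,5,"pics/s8.png")
# ear pose
p=np.array([.4635,.010]);a=np.radians(29.3);R=np.array([[np.cos(a),-np.sin(a)],[np.sin(a),np.cos(a)]])
e=p+R@[.056,.036];print("ear",e)
delta([*e,.2],153.7);delta([*e,.2],-26.3)
print(monitor.get_obs()["qpos"])
E
```

```text
ear [0.49471811 0.06879991]
t 10.47 pos [0.5103 0.2677 0.1935] rot [179.95  -0.41  25.37] w 0.0872 F [1.  0.1 2.1]
dx -0.0994 dy 0.1731 dz -0.0065 turn -2.240
t 10.47 pos [0.5103 0.2677 0.1935] rot [179.95  -0.41  25.37] w 0.0872 F [1.  0.1 2.1]
dx -0.0994 dy 0.1731 dz -0.0065 turn 0.902
[   9.41551383   15.00979512  -46.32749269   95.30667464   11.36314157
   74.10045637 -103.61821864]
```

View pics/s8.png

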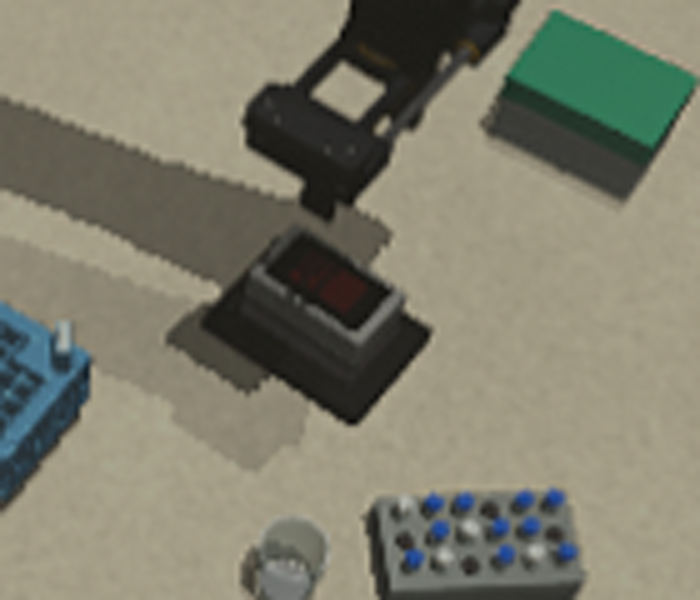

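Call:
servo_tool([
  [100,-0.01,0.017,0,-0.18],
  [100,-0.02,0.034,0,-0.36],
  [100,-0.03,0.051,0,-0.54],
  [100,-0.04,0.068,0,-0.72],
  [100,-0.05,0.087,0,-0.9],
])

```text
time_s: 11.1
tool_pos: [0.4994, 0.1654, 0.1867]
tool_rot: [-179.9, 0.1, 77.3]
force: [-0.2, -0.6, 0.8]
grip_width: 0.087
```

Call:
servo_tool([
  [100,0,0,0,-0.18],
  [100,0,0,0,-0.36],
  [100,0,0,0,-0.54],
  [100,0,0,0,-0.72],
  [100,0,0,0,-0.9],
])

```text
time_s: 11.72
tool_pos: [0.4995, 0.1659, 0.1868]
tool_rot: [-179.9, -0.1, 128.8]
force: [-0.5, -0.0, 0.1]
grip_width: 0.0869
```

Call:
servo_tool([
  [100,0,0,0,-0.15],
  [100,0,0,0,-0.3],
  [100,0,0,0,-0.44],
  [100,0,0,0,-0.44],
])

```text
time_s: 12.22
tool_pos: [0.4997, 0.1659, 0.1871]
tool_rot: [-179.9, -0.1, 153.6]
force: [-0.6, 0.7, -0.1]
grip_width: 0.0872
```

```bash
python3 - <<'E'
from h import *
delta([.4947,.0688,.17],153.7)
print(monitor.get_obs()["qpos"])
# head check unoccluded + tray refit
C={n:imaging.read_camera(n) for n in("scene","top")}
for n in C: cv2.imwrite(f"pics/{n}9.png",C[n]["frame"])
def f(n,win,shape,p0,st,ch,b): 
    p,e=fit([(C[n],win,None,b)],shape,p0,st,ch); print(n,p[:2],np.degrees(p[2]),p[3:],e)
E
```

```text
t 12.22 pos [0.4997 0.1659 0.1871] rot [-1.7994e+02 -1.2000e-01  1.5362e+02] w 0.0872 F [-0.6  0.7 -0.1]
dx -0.0387 dy -0.0892 dz 0.0171 turn -0.001
[ 33.6345769   11.29162186 -60.2880553  101.68371394  10.18286947
  73.04337124  34.43607725]
```

View pics/scene9.png

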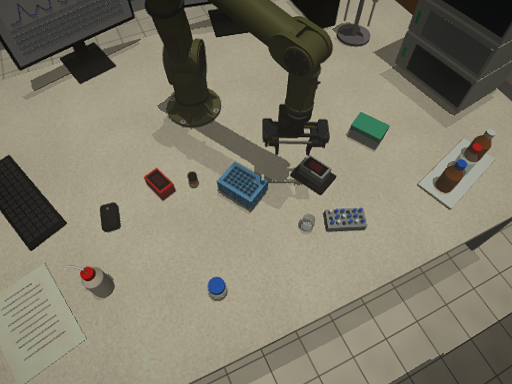

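View pics/top9.png

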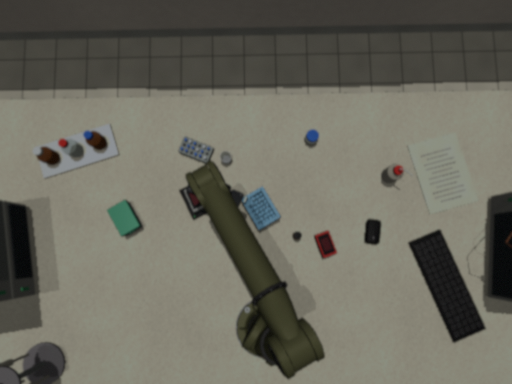

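Call:
servo_tool([
  [40,-0.019,-0.045,0,0],
  [40,-0.0387,-0.0892,0,0],
  [40,-0.0387,-0.0892,0.03,0],
  [40,-0.0387,-0.0892,0.05,0],
  [40,-0.0387,-0.0892,0.05,0],
])

```text
time_s: 12.95
tool_pos: [0.4942, 0.0689, 0.137]
tool_rot: [-179.9, -0.2, 153.6]
force: [-0.8, 0.1, 0.2]
grip_width: 0.0448
```

```bash
python3 - <<'E'
from h import *
delta([.4947,.0688,.082],153.7)
print(monitor.get_obs()["qpos"])
im=cv2.imread("pics/scene0.png"); c=imaging.read_camera("scene")
out=[]
for I in(im,c["frame"]):
    x0,y0=235,155; C=cv2.resize(I[y0:y0+50,x0:x0+50],None,fx=8,fy=8,interpolation=cv2.INTER_NEAREST)
    if I is im:
        a=np.radians(29.3+34.4)
        Q=np.vstack([[.4947+u*np.cos(a)-v*np.sin(a),.0688+u*np.sin(a)+v*np.cos(a),z] for z in(.078,.104) for u in(-.0055,.0055) for v in(-.013,.013)])
        q=(proj(c,Q)-[x0,y0]+.5)*8
        h=cv2.convexHull(q.astype(np.float32)).astype(np.int32); cv2.polylines(C,[h],True,(0,0,255),1)
        Q=box(.4635,.010,np.radians(29.3),.14,.1,.078,.078); q=(proj(c,Q)-[x0,y0]+.5)*8
        cv2.polylines(C,[cv2.convexHull(q.astype(np.float32)).astype(np.int32)],True,(0,255,0),1)
    out.append(C)
cv2.imwrite("pics/ear.png",np.hstack(out))
E
```

```text
t 12.95 pos [0.4942 0.0689 0.137 ] rot [-179.93   -0.18  153.64] w 0.0448 F [-0.8  0.1  0.2]
dx -0.0005 dy 0.0001 dz 0.0550 turn -0.001
[ 43.1793766    9.2102522  -57.67453125 108.71516145   8.39951922
  66.74232313  46.11477083]
```

View pics/ear.png

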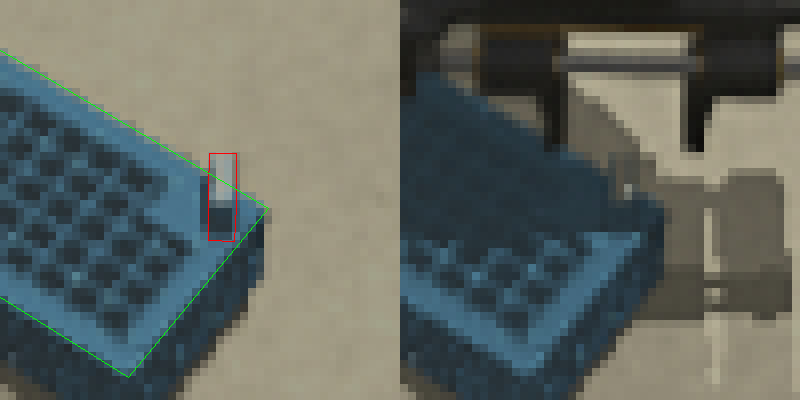

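Call:
servo_tool([
  [36,-0.0005,0,0.02,0],
  [36,-0.0005,0,0.04,0],
  [36,-0.0005,0,0.053,0],
  [36,-0.0005,0,0.053,0],
  [36,-0.0005,0,0.053,0],
])

```text
time_s: 13.62
tool_pos: [0.4963, 0.0692, 0.0858]
tool_rot: [180.0, 0.0, 153.7]
force: [-0.6, -0.2, 0.9]
grip_width: 0.0315
```

```bash
python3 - <<'E'
from h import *
c=imaging.read_camera("scene"); c=imaging.read_camera("scene")
delta([.4947,.0688,.081],153.7)
x0,y0=225,140; C=cv2.resize(c["frame"][y0:y0+70,x0:x0+70],None,fx=8,fy=8,interpolation=cv2.INTER_NEAREST); cv2.imwrite("pics/s10.png",C)
E
```

```text
t 13.72 pos [0.4966 0.0691 0.0861] rot [1.7998e+02 6.0000e-02 1.5371e+02] w 0.0312 F [-0.1 -0.1 -0.8]
dx 0.0016 dy -0.0011 dz 0.0051 turn 0.000
```

View pics/s10.png

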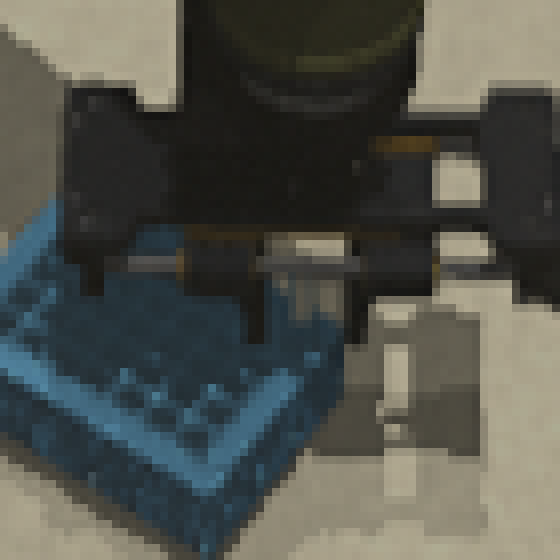

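Call:
servo_tool([
  [36,0.0016,-0.001,0.004,0],
  [36,0.0016,-0.001,0.004,0],
  [20,0.0016,-0.001,0.004,0],
  [5,0.0016,-0.001,0.004,0],
  [5,0.0016,-0.001,0.004,0],
], grip_force=10)

```text
time_s: 14.35
tool_pos: [0.4942, 0.0688, 0.0816]
tool_rot: [-180.0, 0.0, 153.7]
force: [0.7, -0.7, 0.5]
grip_width: 0.0111
```

Call:
servo_tool([
  [5,0,0,0,0],
  [5,0,0,0,0],
])

```text
time_s: 14.6
tool_pos: [0.4943, 0.0688, 0.0816]
tool_rot: [180.0, 0.0, 153.7]
force: [0.0, -1.5, 0.1]
grip_width: 0.0106
```

```bash
python3 - <<'E'
from h import *
c=imaging.read_camera("scene")
delta([.4947,.0688,.081],153.7)
print(monitor.get_obs()["wrist_torque"])
x0,y0=195,140; C=cv2.resize(c["frame"][y0:y0+90,x0:x0+100],None,fx=7,fy=7,interpolation=cv2.INTER_NEAREST); cv2.imwrite("pics/s11.png",C)
E
```

```text
t 14.65 pos [0.4942 0.0688 0.0816] rot [-1.8000e+02  1.0000e-02  1.5372e+02] w 0.011 F [-0.7 -1.2  0.7]
dx -0.0004 dy 0.0002 dz 0.0006 turn 0.000
[ 0.03692135 -0.1892017   0.07228501]
```

View pics/s11.png

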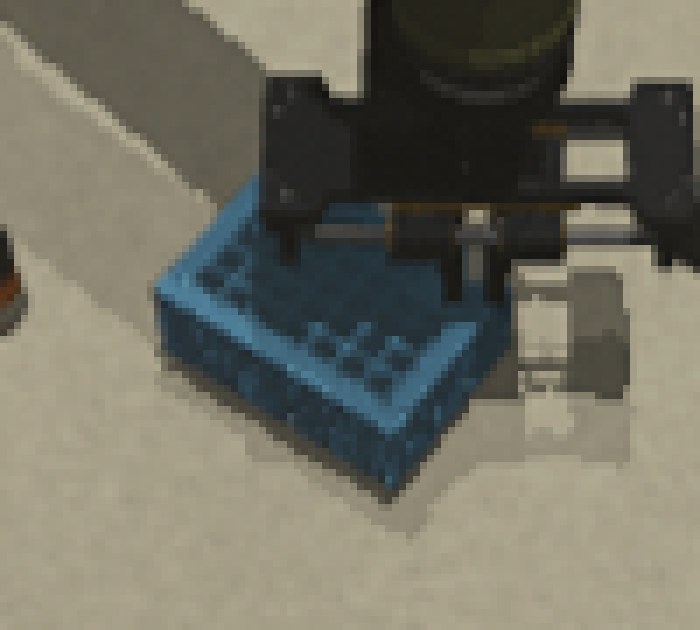

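Call:
servo_tool([
  [5,0,-0.0002,-0.002,0],
  [5,0,-0.0005,-0.004,0],
  [5,0,-0.0008,-0.006,0],
  [5,0,-0.0008,-0.006,0],
])

```text
time_s: 15.15
tool_pos: [0.4936, 0.0679, 0.0874]
tool_rot: [-180.0, -0.0, 153.7]
force: [0.0, -0.2, -3.9]
grip_width: 0.0118
```

```bash
python3 - <<'E'
from h import *
c=imaging.read_camera("scene")
delta([.4947,.0688,.081],153.7)
print(monitor.get_obs()["wrist_torque"])
x0,y0=195,140; C=cv2.resize(c["frame"][y0:y0+90,x0:x0+100],None,fx=7,fy=7,interpolation=cv2.INTER_NEAREST); cv2.imwrite("pics/s12.png",C)
E
```

```text
t 15.2 pos [0.4936 0.0679 0.0874] rot [-1.7997e+02 -1.0000e-02  1.5370e+02] w 0.0117 F [-0.3 -0.7 -4.3]
dx -0.0006 dy 0.0013 dz 0.0064 turn -0.000
[ 0.06701273 -0.29228468 -0.07030447]
```

View pics/s12.png

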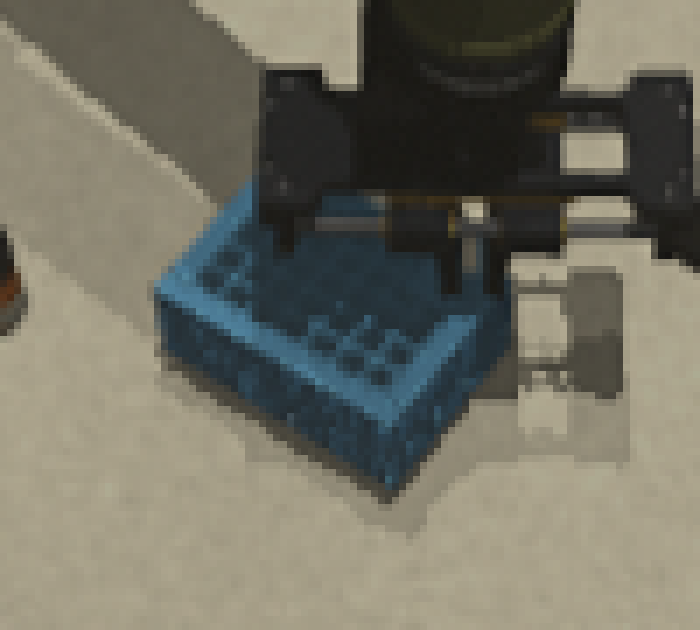

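Call:
servo_tool([
  [5,0,-0.0003,-0.002,0],
  [5,0,-0.0006,-0.004,0],
  [5,0,-0.001,-0.006,0],
  [5,0,-0.001,-0.006,0],
])

```text
time_s: 15.7
tool_pos: [0.4935, 0.067, 0.0938]
tool_rot: [-180.0, 0.0, 153.7]
force: [-1.6, -0.5, -2.1]
grip_width: 0.0125
```

```bash
python3 - <<'E'
from h import *
c=imaging.read_camera("scene")
delta([.4947,.0688,.081],153.7)
x0,y0=195,140; C=cv2.resize(c["frame"][y0:y0+90,x0:x0+100],None,fx=7,fy=7,interpolation=cv2.INTER_NEAREST); cv2.imwrite("pics/s13.png",C)
E
```

```text
t 15.75 pos [0.4936 0.0671 0.0937] rot [-1.800e+02  3.000e-02  1.537e+02] w 0.0121 F [-0.6 -1.2 -3.7]
dx -0.0002 dy 0.0021 dz 0.0127 turn 0.000
```

View pics/s13.png

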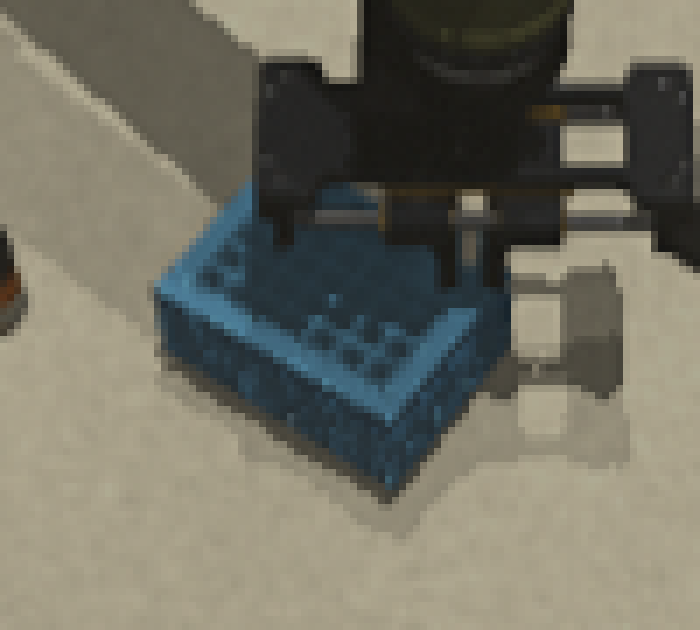

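Call:
servo_tool([
  [5,0,-0.0004,-0.002,0],
  [5,0,-0.0008,-0.004,0],
  [5,0,-0.0013,-0.006,0],
  [5,0,-0.0013,-0.006,0],
])

```text
time_s: 16.25
tool_pos: [0.4936, 0.0663, 0.1003]
tool_rot: [180.0, 0.1, 153.7]
force: [0.3, -0.0, -0.9]
grip_width: 0.0108
```

```bash
python3 - <<'E'
from h import *
c=imaging.read_camera("scene")
delta([.4947,.0688,.081],153.7)
x0,y0=195,140; C=cv2.resize(c["frame"][y0:y0+90,x0:x0+100],None,fx=7,fy=7,interpolation=cv2.INTER_NEAREST); cv2.imwrite("pics/s14.png",C)
E
```

```text
t 16.3 pos [0.4934 0.0662 0.1001] rot [1.7997e+02 7.0000e-02 1.5373e+02] w 0.0111 F [-0.6  0.1 -0.9]
dx -0.0000 dy 0.0029 dz 0.0191 turn 0.000
```

View pics/s14.png

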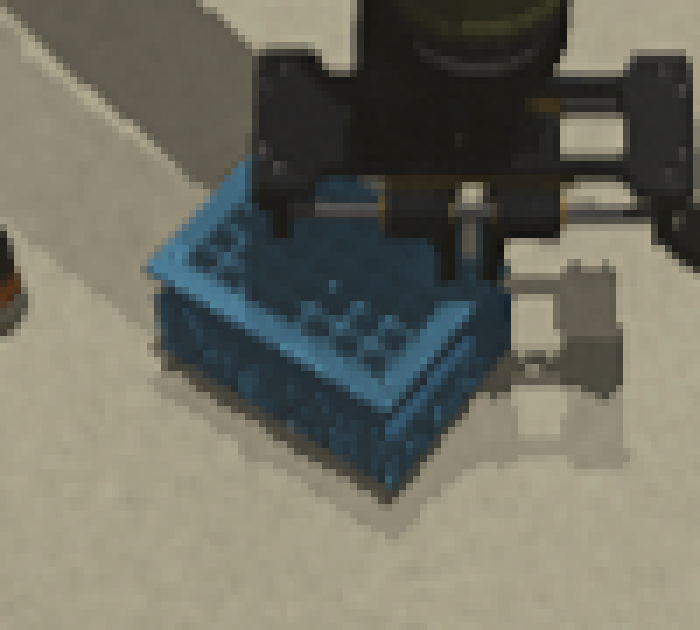

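Call:
servo_tool([
  [5,0,0.001,0,0],
  [5,0,0.0025,0,0],
  [5,0,0.0025,-0.006,0],
  [5,0,0.0025,-0.016,0],
  [5,0,0.0025,-0.03,0],
], grip_force=40)

```text
time_s: 16.92
tool_pos: [0.4939, 0.0683, 0.1304]
tool_rot: [-180.0, -0.0, 153.7]
force: [1.0, -0.3, -0.7]
grip_width: 0.0109
```

Call:
servo_tool([
  [5,0,0,-0.03,0],
  [5,0,0,-0.06,0],
  [5,0,0,-0.09,0],
  [5,0,0,-0.1,0],
  [5,0,0,-0.1,0],
])

```text
time_s: 17.55
tool_pos: [0.4941, 0.0682, 0.23]
tool_rot: [-180.0, 0.1, 153.7]
force: [-0.1, -0.9, -0.2]
grip_width: 0.0108
```

```bash
python3 - <<'E'
from h import *
c=imaging.read_camera("scene")
delta([.4947,.0688,.081],153.7)
print(monitor.get_obs()["qpos"])
x0,y0=195,110; C=cv2.resize(c["frame"][y0:y0+110,x0:x0+130],None,fx=5,fy=5,interpolation=cv2.INTER_NEAREST); cv2.imwrite("pics/s15.png",C)
c=imaging.read_camera("top"); crop(c,200,140,330,260,5,"pics/t15.png")
E
```

```text
t 17.6 pos [0.4936 0.0681 0.229 ] rot [-1.7997e+02 -2.0000e-02  1.5370e+02] w 0.0108 F [ 0.2 -0.8 -0.9]
dx -0.0007 dy 0.0012 dz 0.1480 turn 0.000
[ 46.68684016   2.67914361 -58.37831023 101.97361178   2.36151687
  76.66728499  51.49329218]
```

View pics/s15.png

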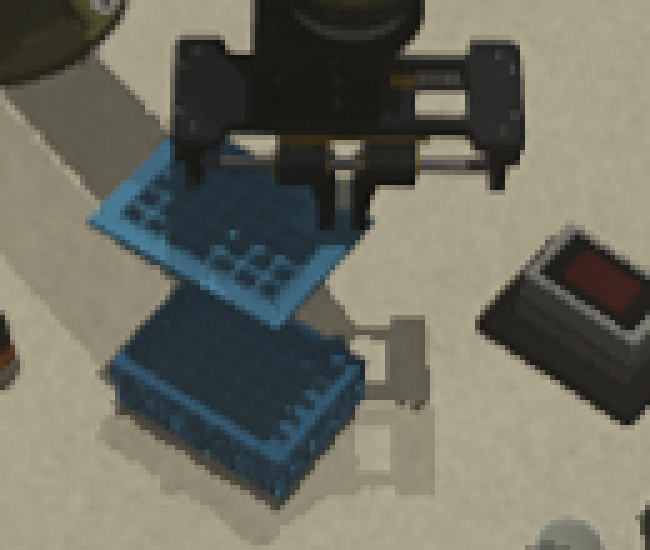

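View pics/t15.png

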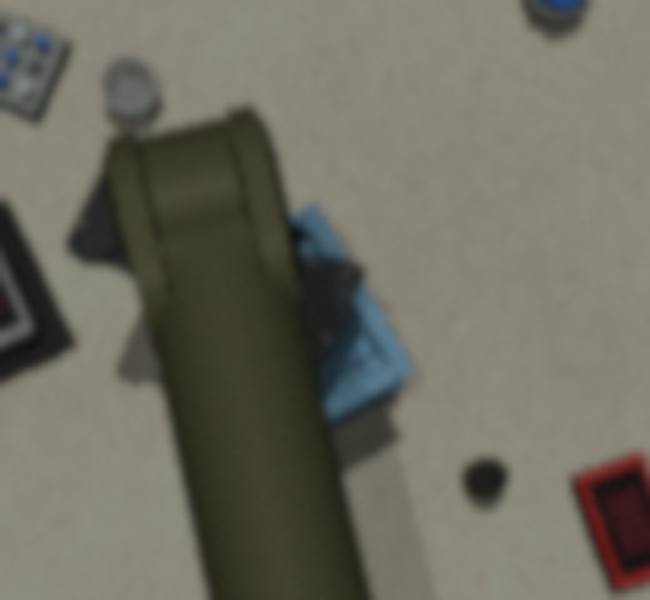

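```bash
python3 - <<'E'
from h import *
np.set_printoptions(suppress=True,precision=4)
c=imaging.read_camera("scene"); P=cloud(c); f=c["frame"].astype(int); b,r=f[...,0],f[...,2]
p=monitor.get_obs()["tool_pos"]; print(p)
m=(b-r>60)&(P[...,2]>.17)&(P[...,2]<.26)&(np.abs(P[...,1])<.15)&(f[...,0]>120)
A=P[m]; print(len(A),A[:,2].min(),A[:,2].max())
S=np.c_[A[:,:2]-A[:,:2].mean(0),np.ones(len(A))]
s=np.linalg.lstsq(S,A[:,2],rcond=None)[0]; print("slopes",s, "resid",np.std(A[:,2]-S@s)); 
g=np.hypot(s[0],s[1]); print("tilt deg",np.degrees(g))
# initial expected rim z = tcp -.0816+.078
# window
win=(306,158,330,176)
for k in range(1):
  print(fit([(c,win,None,.5)],lambda p:box(*p[:3],.0765,.0437,.064,.064),[.508,.266,.445],[.004,.004,.05],lambda f:f.mean(-1)))
m=np.zeros(f.shape[:2],bool); m[160:175,308:328]=1; m&=(f.mean(-1)<60)&(f[...,2]-f[...,0]>5); print(m.sum(),np.nanmedian(P[m],0))
crop(c,280,140,350,200,10,"pics/s16.png")
E
```

```text
[0.4931 0.0681 0.2284]
206 0.22071354132830678 0.23134474702669972
slopes [ 0.0263 -0.0167  0.2269] resid 0.0015208437040846545
tilt deg 1.784811255447136
(array([0.5076, 0.2673, 0.424 ]), np.float64(812.7261224984969))
175 [0.5158 0.2664 0.0667]
```

View pics/s16.png

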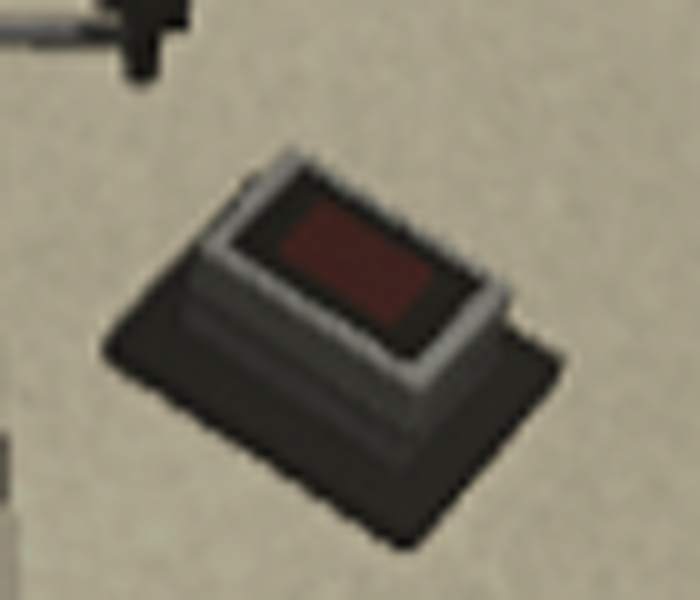

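```bash
python3 - <<'E'
from h import *
delta([.5392,.3253,.1666],153.7)
im=cv2.imread("pics/scene0.png")
c=imaging.read_camera("scene");P=cloud(c)
A=P[240:330,140:300].reshape(-1,3);A=A[np.abs(A[:,2])<.012];S=np.c_[A[:,:2]-A[:,:2].mean(0),np.ones(len(A))];print(np.linalg.lstsq(S,A[:,2],rcond=None)[0])
E
```

```text
t 17.7 pos [0.4931 0.0681 0.2284] rot [-1.7995e+02 -1.1000e-01  1.5371e+02] w 0.0105 F [-0.6 -0.3 -0.8]
dx 0.0726 dy 0.2510 dz 0.0618 turn 0.000
[-0.00048293  0.00137851  0.0014503 ]
```

Call:
servo_tool([
  [5,0.01,0.034,0,0],
  [5,0.022,0.076,0,0],
  [5,0.034,0.118,0,0],
  [5,0.046,0.16,0,0],
  [5,0.058,0.2,0,0],
])

```text
time_s: 18.38
tool_pos: [0.5304, 0.2743, 0.2281]
tool_rot: [-179.9, -0.1, 153.7]
force: [0.2, -0.7, -0.5]
grip_width: 0.0107
```

Call:
servo_tool([
  [5,0.008,0.03,0.005,0],
  [5,0.014,0.049,0.02,0],
  [5,0.0146,0.051,0.04,0],
  [5,0.0146,0.051,0.055,0],
  [5,0.0146,0.051,0.06,0],
])

```text
time_s: 19.0
tool_pos: [0.5398, 0.3233, 0.1677]
tool_rot: [-179.8, -0.0, 153.6]
force: [-0.2, -1.3, -1.3]
grip_width: 0.0109
```

Call:
servo_tool([
  [5,0,0,0,0],
  [5,0,0,0,0],
  [5,0,0,0,0],
])

```text
time_s: 19.38
tool_pos: [0.5403, 0.3255, 0.1703]
tool_rot: [180.0, 0.1, 153.7]
force: [0.2, -0.6, -0.8]
grip_width: 0.0106
```

```bash
python3 - <<'E'
from h import *
np.set_printoptions(suppress=True,precision=4)
C={n:imaging.read_camera(n) for n in("scene","top")}
for n in C: cv2.imwrite(f"pics/{n}17.png",C[n]["frame"])
delta([.5392,.3253,.1666],153.7)
c=C["scene"];f=c["frame"].astype(int);P=cloud(c)
m=(f[...,0]-f[...,2]>60)&(P[...,2]>.13)&(P[...,2]<.2)&(f[...,0]>110)
A=P[m];S=np.c_[A[:,:2]-A[:,:2].mean(0),np.ones(len(A))];s=np.linalg.lstsq(S,A[:,2],rcond=None)[0];print(len(A),s)
x0,y0=260,90;I=cv2.resize(c["frame"][y0:y0+110,x0:x0+130],None,fx=6,fy=6,interpolation=cv2.INTER_CUBIC)
p=monitor.get_obs()["tool_pos"]
Q=box(p[0]-.0312,p[1]-.0588,np.radians(29.3),.14,.1,p[2]-.0036,p[2]-.0036);q=(proj(c,Q)-[x0,y0]+.5)*6
cv2.polylines(I,[cv2.convexHull(q.astype(np.float32)).astype(np.int32)],True,(0,255,0),1)
cv2.imwrite("pics/s17.png",I)
E
```

```text
t 19.48 pos [0.5402 0.3255 0.17  ] rot [179.97   0.03 153.7 ] w 0.0111 F [ 0.   0.3 -0.2]
dx 0.0008 dy -0.0006 dz 0.0034 turn 0.000
183 [ 0.0576 -0.0709  0.1636]
```

View pics/s17.png

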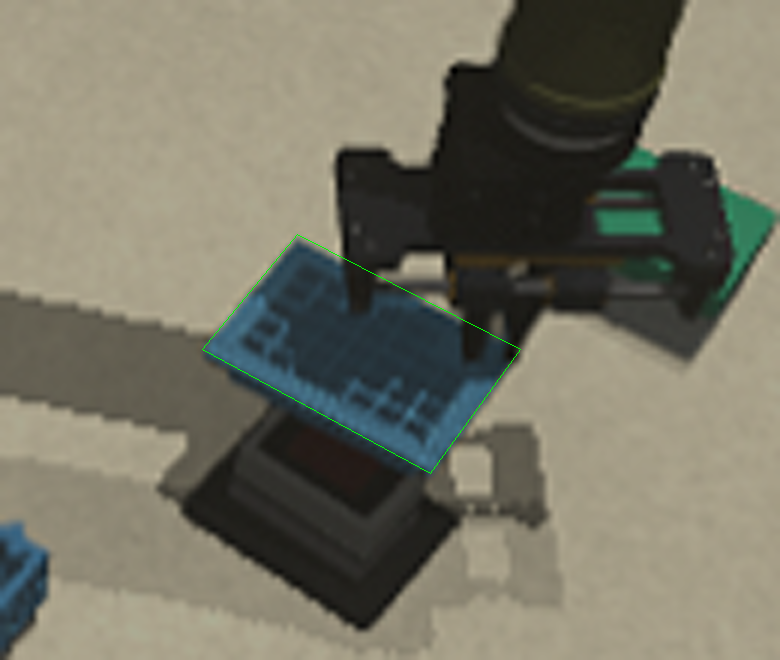

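View pics/top17.png

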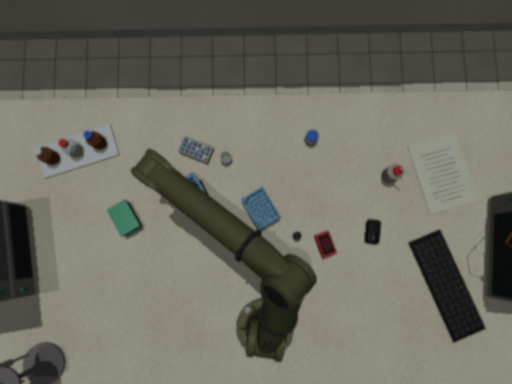

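View pics/scene17.png

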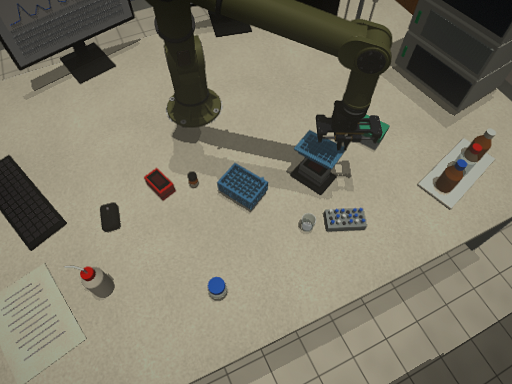

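```bash
python3 - <<'E'
from h import *
np.set_printoptions(suppress=True,precision=4)
c=imaging.read_camera("scene");f=c["frame"].astype(int);P=cloud(c)
p=monitor.get_obs()["tool_pos"];print(p)
zr=p[2]-.0036
a=np.radians(29.3);R=np.array([[np.cos(a),-np.sin(a)],[np.sin(a),np.cos(a)]])
L=(P[...,:2]-(p[:2]-[.0312,.0588]))@R   # tray-frame
rim=(np.abs(L[...,0])<.075)&(np.abs(L[...,1])<.055)&(P[...,2]>.15)&(P[...,2]<.18)&(f[...,0]-f[...,2]>25)
A=np.c_[L[rim],P[rim][:,2]-zr]
from scipy.optimize import least_squares
g=least_squares(lambda s:s[0]*A[:,0]+s[1]*A[:,1]+s[2]-A[:,2],[0,0,0],loss="soft_l1",f_scale=.001).x;print(len(A),"tray-frame slopes",g)
for nm,sel in(("x-",A[:,0]<-.04),("x+",A[:,0]>.04),("y-",A[:,1]<-.03),("y+",A[:,1]>.03)): print(nm,sel.sum(),np.median(A[sel,2]) if sel.any() else None)
# stack refit
br=lambda f:f[...,0]-f[...,2]
print(fit([(c,(205,150,282,220),None,.5)],lambda p:np.vstack([box(*p[:3],.14,.1,.05,.071),box(*p[:3],.116,.076,0,.05)]),[.464,.010,.51],[.004,.004,.05],br))
c2=imaging.read_camera("top")
print(fit([(c2,(236,180,288,236),None,.9)],lambda p:np.vstack([box(*p[:3],.14,.1,.05,.071),box(*p[:3],.116,.076,0,.05)]),[.464,.010,.51],[.004,.004,.05],br))
crop(c,200,145,300,225,7,"pics/s18.png")
E
```

```text
[0.5401 0.3255 0.1699]
485 tray-frame slopes [ 0.0182 -0.0378 -0.0001]
x- 152 -0.0008947098768891659
x+ 140 0.0023622185202301083
y- 212 0.001844565705470258
y+ 52 -0.002321072035776972
(array([0.4636, 0.0109, 0.5265]), np.float64(101.70503991225564))
(array([0.463, 0.01 , 0.513]), np.float64(8.956722660652543))
```

View pics/s18.png

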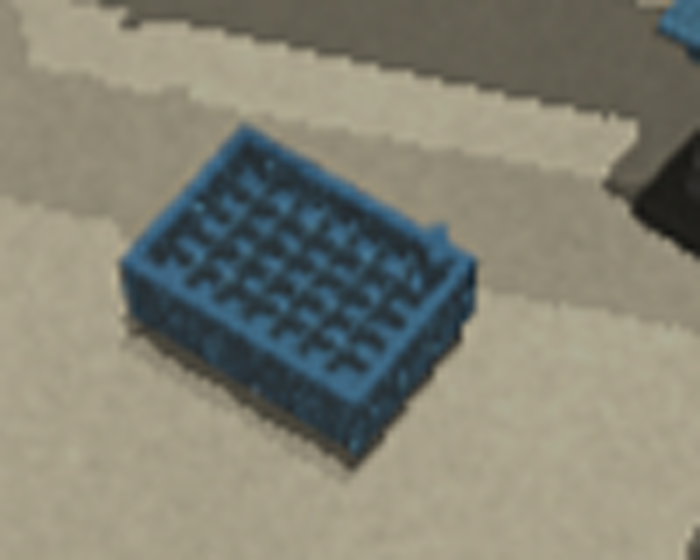

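```bash
python3 - <<'E'
from h import *
from scipy.optimize import least_squares
np.set_printoptions(suppress=True,precision=4)
c=imaging.read_camera("scene");f=c["frame"].astype(int);P=cloud(c)
p=monitor.get_obs()["tool_pos"]
a=np.radians(29.3);R=np.array([[np.cos(a),-np.sin(a)],[np.sin(a),np.cos(a)]])
for nm,ctr,zr in(("tray",p[:2]-[.0312,.0588],p[2]-.0036),("stack",np.array([.4635,.0105]),.071)):
    L=(P[...,:2]-ctr)@R
    for sh in(0,):
        rim=((np.abs(L[...,0])>.059)|(np.abs(L[...,1])>.039))&(np.abs(L[...,0])<.069)&(np.abs(L[...,1])<.049)&(abs(P[...,2]-zr)<.012)&(f[...,0]-f[...,2]>25)
        A=np.c_[L[rim],P[rim][:,2]-zr]
        g=least_squares(lambda s:s[0]*A[:,0]+s[1]*A[:,1]+s[2]-A[:,2],[0,0,0],loss="soft_l1",f_scale=.001).x;print(nm,len(A),"slopes",g,"perp",-.56*g[0]+.83*g[1],"along",.83*g[0]+.56*g[1])
        for n2,sel in(("x-",A[:,0]<-.059),("x+",A[:,0]>.059),("y-",A[:,1]<-.039),("y+",A[:,1]>.039)): print(n2,sel.sum(),np.median(A[sel,2]) if sel.sum() else None)
x0,y0=290,125;I=cv2.resize(c["frame"][y0:y0+55,x0:x0+65],None,fx=12,fy=12,interpolation=cv2.INTER_NEAREST)
def poly(th,col):
    d=np.array([.83,.56]);k=[]
    for sx,sy in((-1,-1),(1,-1),(1,1),(-1,1)):
        l=np.array([sx*.07,sy*.05])-[.056,.036]; w=l@[-.56,.83]; xy=p[:2]+R@l; k.append([*xy,p[2]-.0036+th*w])
    q=(proj(c,np.array(k))-[x0,y0]+.5)*12; cv2.polylines(I,[np.round(q).astype(np.int32)],True,col,1)
poly(0,(0,255,0));poly(-.04,(0,0,255));cv2.imwrite("pics/s19.png",I)
E
```

```text
tray 245 slopes [ 0.018  -0.0327  0.0007] perp -0.037221299880777416 along -0.003349742920640832
x- 58 -0.00024943847661870744
x+ 55 0.002434922739703166
y- 119 0.0018967695863647827
y+ 32 -0.001010489268552045
stack 281 slopes [ 0.0022 -0.0032  0.0012] perp -0.0038775687925093902 along 4.0199229227949e-05
x- 68 0.001245718713910951
x+ 78 0.0013221449464261986
y- 78 0.0014256479880369738
y+ 88 0.0009857686326169707
```

View pics/s19.png

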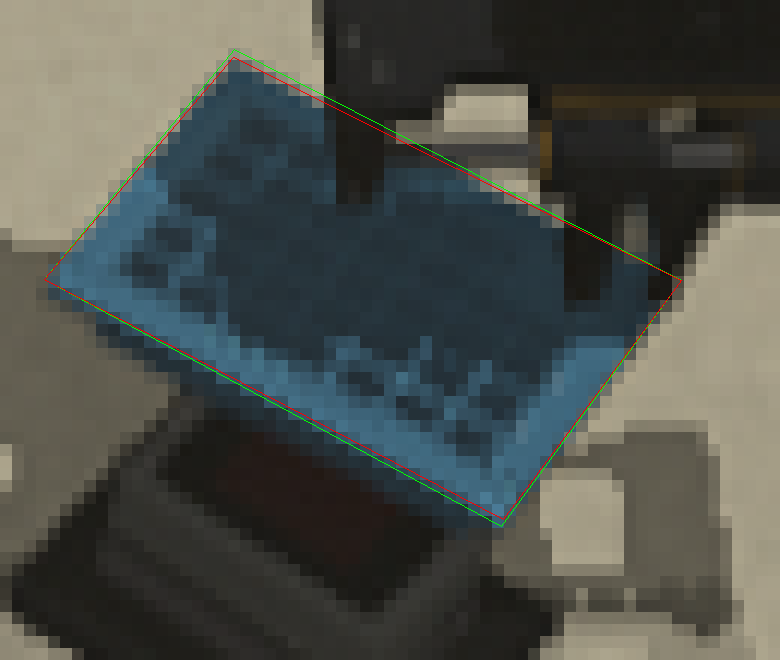

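Call:
servo_tool([
  [5,0.0003,-0.0003,0.001,0],
  [5,0.0006,-0.0005,0.003,0],
  [5,0.0006,-0.0005,0.003,0],
  [5,0.0006,-0.0005,0.003,0],
  [5,0.0006,-0.0005,0.003,0],
], grip_force=60)

```text
time_s: 20.25
tool_pos: [0.5392, 0.3253, 0.1666]
tool_rot: [180.0, 0.0, 153.7]
force: [-0.9, 0.3, -1.1]
grip_width: 0.0107
```

Call:
servo_tool([
  [5,0,0,0,0],
  [5,0,0,0,0],
  [5,0,0,0,0],
  [5,0,0,0,0],
  [5,0,0,0,0],
])

```text
time_s: 20.88
tool_pos: [0.5392, 0.3252, 0.1665]
tool_rot: [-180.0, 0.0, 153.7]
force: [-0.8, -0.8, -0.7]
grip_width: 0.0107
```

```bash
python3 - <<'E'
from h import *
from scipy.optimize import least_squares
np.set_printoptions(suppress=True,precision=4)
delta([.5392,.3253,.1666],153.7)
a=np.radians(29.3);R=np.array([[np.cos(a),-np.sin(a)],[np.sin(a),np.cos(a)]])
for i in range(3):
    c=imaging.read_camera("scene");f=c["frame"].astype(int);P=cloud(c);p=monitor.get_obs()["tool_pos"]
    ctr=p[:2]-[.0312,.0588];zr=p[2]-.0036
    L=(P[...,:2]-ctr)@R
    rim=((np.abs(L[...,0])>.059)|(np.abs(L[...,1])>.039))&(np.abs(L[...,0])<.069)&(np.abs(L[...,1])<.049)&(abs(P[...,2]-zr)<.012)&(f[...,0]-f[...,2]>25)
    A=np.c_[L[rim],P[rim][:,2]-zr]
    g=least_squares(lambda s:s[0]*A[:,0]+s[1]*A[:,1]+s[2]-A[:,2],[0,0,0],loss="soft_l1",f_scale=.001).x;print(p,g,"perp",-.56*g[0]+.83*g[1],"along",.83*g[0]+.56*g[1])
crop(c,255,90,385,200,6,"pics/s20.png")
E
```

```text
t 20.88 pos [0.5392 0.3252 0.1665] rot [-179.99    0.    153.71] w 0.0107 F [-0.8 -0.8 -0.7]
dx 0.0000 dy 0.0000 dz -0.0001 turn 0.000
[0.5392 0.3253 0.1665] [ 0.0198 -0.0331  0.0006] perp -0.03857679249755563 along -0.002157265378202676
[0.5392 0.3252 0.1665] [ 0.0209 -0.0467  0.0006] perp -0.050435098087545 along -0.008831549626226069
[0.5392 0.3253 0.1665] [ 0.0174 -0.0368  0.0006] perp -0.04031525188542885 along -0.006162427612182216
```

View pics/s20.png

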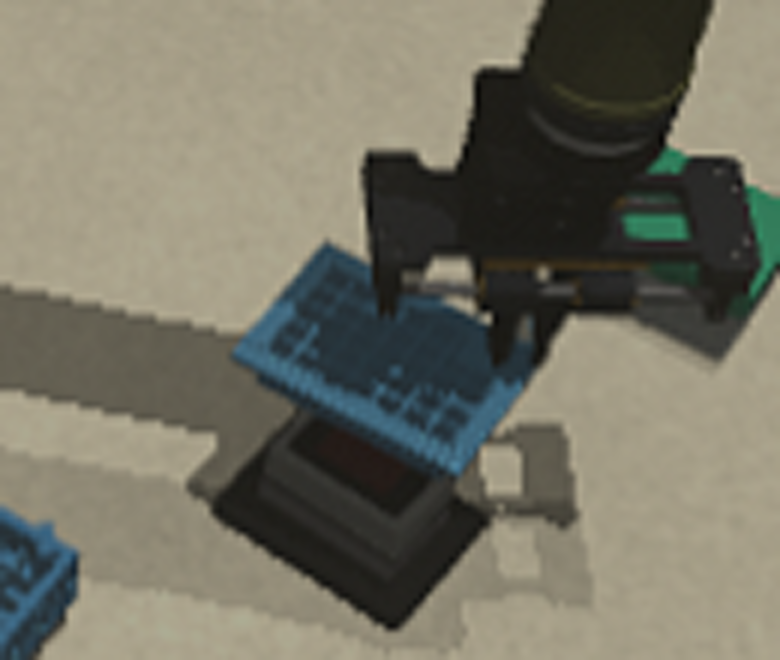

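```bash
python3 -c "
from h import *
print(ticket.sign_off())"
```

```text
the job is handed in; nothing more can be done
None
```

I seated the reader head on its dock, peeled the top tray off the stack, and handed the job in at about 21 s with the tray held over the reader window. All checks passed except that the tray is not perfectly level.

- **Head:** The grey head slid onto both pegs without resistance and met the dock with about 3 N, then I let go. Its top measured 51 mm above the dock slab, against 50 mm when fully seated.
- **Peel:** I pinched the ear with a light 10 N grip so the tray could tilt. The ear rose first while the far corner stayed down, and the pull on the tool reached about 4 N. The beads then let go and only the tray's weight remained.
- **Stack:** It stayed flat within about 1 mm of where it was, with its own ear showing. The red look-alike and the bystanders were not touched.
- **Final hold:** The tray's middle is estimated to be within about 2 mm of the window centre and about 70 mm above it. The grip is 60 N, and nothing but the gripper touches the tray.
- **Not exact:** The depth readings show the tray rolled about 2° (0.04 rad) around the pinch direction. They scattered from 0.039 to 0.050 rad with no steady trend, so I left it. Along the other direction it is level to within about 0.5°.

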